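Swing the desk lamp over the cactus and switch it on

ROBOT

A 6-joint arm with a two-finger parallel gripper is mounted at the origin on the work surface. World frame = base frame: x ahead of the robot, y to its left, z up, the work surface at z = 0. Lengths are in m, angles in rad, forces in N, time in s.
With the tool pointing down it reaches from about 0.4 to 0.925 m from the base axis. Payload 3.4 kg.
Tool frame: the origin (TCP) lies at the centre of the arm's flange, where the gripper is bolted on; the fingertips stand 173 mm ahead of it and the grasp point (between the pads) lies 155 mm ahead of it; z points along the fingers, y is the line along which they close (so a half turn about z gives the same grasp; the last joint's range is limited). The gripper opens to 85 mm and grips with 20 to 120 N. Pads are 22 mm wide; open, the fingers measure 114 mm over their backs; the gripper's body (76 mm by 85 mm) begins 54 mm behind the grasp point. The pads swing forward as they close: fully open they stand 13 mm farther back than shut.
Start: joints at [1.067, 0.307, 1.506, -0, 1.328, -0.073], TCP at [0.24, 0.523, 0.405] pointing down, gripper open.
Joint ranges: [-3.12, 3.12], [-1.05, 2.28], [0.14, 2.33], [-1.42, 4.57], [0.1, 2.73], [-2.68, 2.68]. Speed limits (rad/s): [2.57, 2.57, 3.14, 3.14, 3.14, 3.14].

INTERFACE

Orientations are given as a 3x3 rotation matrix whose columns are the frame's x, y, z axes.
In Python, from bench import manip gives the robot as it stands.
- The arm moves only by the shell command python3 -m jog 'ROWS' [FORCE]. ROWS is JSON, a list of rows, each a list of 3 entries, a list of its own where there are three numbers: the closure, from 0 (fully open) to 1 (shut), then the shift along the tool's x, y, z in mm, then the turn about the tool's z in rad. In form: [[jaw, [dx, dy, dz], spin], ...]. A call has 1 to 8 rows; each row shifts and turns the commanded pose from where the row before left it, along the tool's axes as they then stand; what a row does not reach is not made up. A row lasts 1/8 s, in which the tool goes at most 62.5 mm and 10.7 degrees, less where a joint would pass 70% of its speed; a pose out of reach is approached as far as the arm can. A call with a gripper value outside its range is refused whole. The fingers move at their own pace and stop on an object; FORCE is the grip in N (left out, the last holds). Time passes only in rows, so rows that do not move let the fingers close. It gives the time, the measured TCP pose, the force, the opening and the grip force at its end, in the units of the state.
- manip.get_state(): the state, without advancing time (a new reading comes with each control period).
- manip.camera(name): name is "scene" or "side" or "wrist"; returns a dict with "frame" (420x560x3 uint8, red, green, blue), "z_map" (420x560 float32, m along the optical axis (not along the pixel's ray), 0 where there is no reading), "intrinsics" (3x3 intrinsics, pixels), "cam_to_world" (4x4, takes a point from camera to world coordinates); the wrist camera has in their place "hand_eye" (4x4, takes a point from camera to tool coordinates, whose origin is the TCP and whose axes are the flange's). Camera axes: x right, y up, looking along -z (the intrinsics and any distortion apply to the point x, -y, -z); pixel columns grow to the right and rows downward; lengths in m; the calibration is good to about 2 mm. A picture is of the moment at which its call begins: read the wrist's pose just before it.
- manip.job_done(): hands the job in; it is judged then, once.
The state is a dict: "time": time; "q": joint angles; "qd": joint speeds; "effort": joint torques, N m; "eef_pos": TCP position; "tcp_rot": TCP orientation; "ft_force": force on the tool from outside, world axes, zero at the start; "moment": the same for the moment, N m; "gripper_width": finger opening in m; "grip_force": force on a finger pad.
Only numpy, scipy, OpenCV 4.12 (cv2) and the standard library are available. Lean on these libraries where they do the work, as an engineer would, in place of code of your own. Each camera call takes 0.05 s, during which the arm holds its last target. There are 200 camera calls.

TASK

With a closed fingertip, gently push the desk lamp's arm round, without gripping it, until the lamp's round head is straight above the little potted cactus and stays there. Then press the wireless lamp switch on the desk all the way down with a fingertip and let it go. Leave the cactus, the mug, the pen cup and the notebooks where they stand.

Things in the scene. Friction and masses are not known exactly. Their poses are not given: they have to be found in the camera images.
- lamp: Desk lamp, fixed to the desk: round grey foot (140 mm across, 16 mm high) with an upright metal post (18 mm thick). Origin: centre of the underside of the foot, on the post's axis, at desk level. Its turning arm is carried by the post (hub 30 mm across, top 232 mm above the desk; no part of the lamp is higher than 235 mm); the lamp is turned up to about 17 degrees either way.
- lamp_arm (a joint): Turn of the lamp's arm about the post's vertical axis, rad, growing counter-clockwise seen from above, range -1.8 to 1.8. At 0 the arm points along the lamp's own -x. The joint has dry friction of about 0.2 N m (some 2 N at the middle of the arm) and no spring: the arm stays where it is left.
- lamp_head (a point): Centre of the underside of the lamp's round head, 200 mm from the post's axis, 204 mm above the desk. The head is a flat grey cone, 90 mm across, 30 mm high, at the end of the arm.
- lamp_spoke (a point): A point on the centre line of the bare part of the lamp's arm, 110 mm from the post's axis, 214 mm above the desk: a good place to push. The arm is a level square metal bar 14 mm wide and 14 mm high, bare from 15 to 155 mm from the post's axis. Its x axis lies along the arm, pointing from the head to the post.
- switch (a joint): Travel of the switch's button, m: 0 up, 0.006 fully down. A spring brings it up again; it takes about 4 N to press it fully.
- switch_top (a point): Centre of the top face of the button (36 mm across, white) 18 mm above the desk, on the round black switch housing (52 mm across, 12 mm high) fixed to the desk near the robot's right; the button goes straight down 6 mm.
- cactus: Small cactus in a round clay pot, loose, 0.3 kg: pot 72 mm across at the rim and 66 mm high, cactus column with two short side arms, 144 mm high in all, within 40 mm of its axis. Origin: centre of the underside. It stands about 200 mm from the lamp's post, so the lamp's head can swing over it with 60 mm to spare.
- mug: White mug, loose, 74 mm across with a handle, 92 mm high, standing on the lamp's circle too. Origin: centre of the underside. To be left alone.
- pen_cup: Grey pen cup with pens, loose, 66 mm across, 150 mm high with the pens, standing on the lamp's circle too. Origin: centre of the underside. To be left alone.
- notebooks: Two notebooks lying one on the other, 150 x 210 x 32 mm, at the robot's left. Origin: centre of the underside. To be left alone.
Things that resemble listed ones, but are neither listed nor needed, are in the scene too. Of the things shaped like the part that bears switch, the black one is meant. Leave any purple look-alike of the cactus alone.

How it is judged:
By the outcome, as a careful person would: the job done as asked, in the order asked, and still so for the second after the job is handed in, with the robot touching nothing.
It also fails if it takes over 58 s, if anything falls off the work surface, if the arm or the gripper's body presses on something with over 40 N, if the wrist force passes 120 N, or if a joint passes its speed limit or range.

## Working session

There is one attempt and no reset: what is moved stays moved. The work goes in short steps, Python scripts to look and compute and a shell command to move; the robot and the scene stay as the last step left them, time stands still between calls to the robot, and variables do not carry over. Pictures are saved under pics/ and viewed, at most 10 in all, crops included, and the job is handed in when it is done.

```bash
mkdir -p pics; cat > h.py <<'E'
from bench import manip
import numpy as np, cv2
def shot(n,f):
    s=manip.get_state(); c=manip.camera(n)
    cv2.imwrite(f"pics/{f}.png",c["frame"][:,:,::-1]); 
    T=c.get("cam_to_world")
    if T is None:
        W=np.eye(4);W[:3,:3]=s["tcp_rot"];W[:3,3]=s["eef_pos"];T=W@np.array(c["hand_eye"])
    np.savez(f"pics/{f}.npz",z=c["z_map"],K=c["intrinsics"],T=T,f=c["frame"])
def cloud(f):
    d=np.load(f"pics/{f}.npz");z=d["z"];K=d["K"];v,u=np.mgrid[:z.shape[0],:z.shape[1]]
    P=np.stack([(u-K[0,2])/K[0,0]*z,-(v-K[1,2])/K[1,1]*z,-z,np.ones_like(z)],-1)@d["T"].T
    P=P[...,:3]; P[z==0]=np.nan
    return P,d["f"]
E
python3 - <<'E'
from h import *
s=manip.get_state();print({k:np.round(v,3).tolist() for k,v in s.items()})
c=manip.camera("scene");print(c.keys(),c["intrinsics"])
shot("scene","a");shot("side","b")
a=cv2.imread("pics/a.png");b=cv2.imread("pics/b.png")
E
```

```text
{'time': 0.0, 'q': [1.067, 0.308, 1.508, -0.0, 1.328, -0.073], 'qd': [-0.002, -0.001, -0.001, 0.0, 0.0, 0.001], 'effort': [0.0, -45.756, -25.191, -0.0, 0.013, 0.0], 'eef_pos': [0.239, 0.522, 0.404], 'tcp_rot': [[-0.909, 0.417, -0.001], [0.417, 0.909, -0.002], [0.0, -0.002, -1.0]], 'ft_force': [0.11, 0.161, -0.036], 'moment': [0.038, -0.029, 0.012], 'grip_force': 0.0, 'gripper_width': 0.085}
dict_keys(['frame', 'z_map', 'intrinsics', 'cam_to_world']) [[415.45273604   0.         273.33830194]
 [  0.         415.45273604 210.46204281]
 [  0.           0.           1.        ]]
```

View pics/a.png

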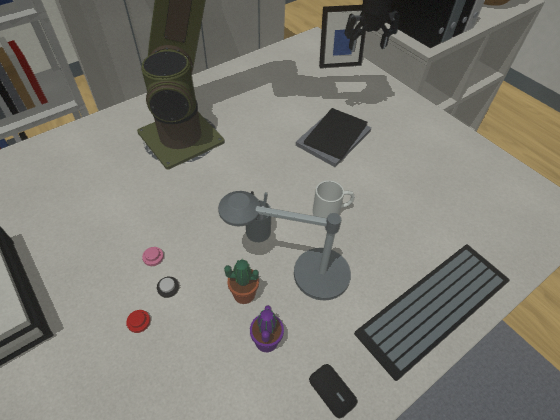

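View pics/b.png

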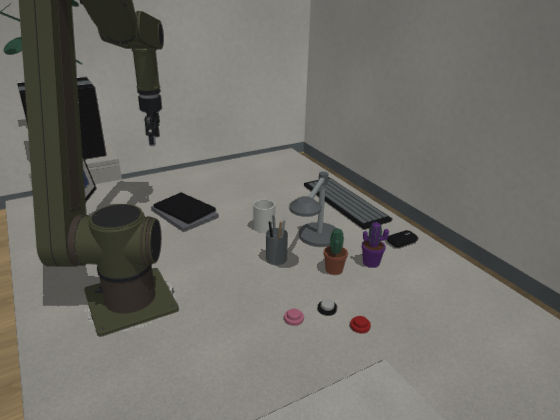

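The scene view shows the hub at (333,222), the lamp head at (239,208) and the green cactus at (243,285). The purple look-alike is at (267,330) and the black switch at (168,287). Next I'll measure them.

```bash
python3 - <<'E'
from h import *
for f in "ab":
    P,I=cloud(f); hsv=cv2.cvtColor(I,cv2.COLOR_RGB2HSV)
    Z=P[...,2];
    def box(m,n):
        q=P[m]; 
        if len(q): print(f,n,len(q),"med",np.round(np.median(q,0),3),"min",q.min(0).round(3),"max",q.max(0).round(3),"mid",((q.min(0)+q.max(0))/2).round(3))
    pts=dict(a=dict(hub=(333,219),head=(239,206),cact=(243,275),purp=(267,315),sw=(168,284),mug=(329,190),pen=(258,220),red=(137,319),foot=(310,280),arm=(290,214),desk=(200,330)),
             b=dict(hub=(323,175),head=(306,203),cact=(337,240),purp=(374,238),sw=(327,305),mug=(263,206),pen=(276,240),foot=(312,240),arm=(318,186),desk=(200,330)))[f]
    for n,(u,v) in pts.items(): print(f,n,P[v,u].round(3))
    x,y=P[...,0],P[...,1]
    near=lambda n,r:np.hypot(x-P[pts[n][1],pts[n][0],0],y-P[pts[n][1],pts[n][0],1])<r
    box(near("hub",.3)&(Z>.195)&(Z<.24),"upper lamp")
    box(near("hub",.022)&(Z>.226)&(Z<.24),"hubtop")
    box(near("foot",.2)&(Z>.011)&(Z<.02)&(hsv[...,1]<60),"foot")
    box(near("cact",.06)&(Z>.02),"cactus"); 
    box(near("cact",.06)&(Z>.055)&(Z<.075),"rim"); 
    box(near("sw",.035)&(Z>.013)&(Z<.03),"button");box(near("sw",.035)&(Z>.006)&(Z<.03),"switch")
    box(near("pen",.06)&(Z>.05)&(Z<.16),"pen");box(near("mug",.07)&(Z>.05)&(Z<.1),"mug")
    # foot circle fit
E
```

```text
a hub [0.639 0.038 0.233]
a head [ 0.501 -0.098  0.235]
a cact [ 0.584 -0.149  0.121]
a purp [ 0.695 -0.167  0.142]
a sw [ 0.453 -0.278  0.023]
a mug [0.474 0.201 0.056]
a pen [ 0.469 -0.029  0.097]
a red [ 0.49  -0.375  0.023]
a foot [0.639 0.003 0.014]
a arm [ 0.57  -0.017  0.219]
a desk [ 0.585 -0.272  0.   ]
a upper lamp 2007 med [ 0.521 -0.072  0.222] min [ 0.445 -0.136  0.197] max [0.653 0.057 0.238] mid [ 0.549 -0.039  0.217]
a hubtop 156 med [0.64  0.04  0.232] min [0.624 0.027 0.226] max [0.653 0.057 0.235] mid [0.639 0.042 0.231]
a foot 2752 med [0.661 0.035 0.015] min [ 0.445 -0.169  0.011] max [0.838 0.143 0.02 ] mid [ 0.642 -0.013  0.016]
a cactus 1029 med [ 0.582 -0.152  0.082] min [ 0.543 -0.178  0.021] max [ 0.606 -0.108  0.146] mid [ 0.575 -0.143  0.083]
a rim 420 med [ 0.585 -0.156  0.067] min [ 0.545 -0.178  0.056] max [ 0.606 -0.108  0.073] mid [ 0.575 -0.143  0.064]
a button 220 med [ 0.453 -0.281  0.021] min [ 0.429 -0.306  0.013] max [ 0.475 -0.258  0.026] mid [ 0.452 -0.282  0.02 ]
a switch 353 med [ 0.456 -0.282  0.016] min [ 0.423 -0.306  0.006] max [ 0.476 
[... 892 characters left out ...]
 cactus 703 med [ 0.555 -0.157  0.067] min [ 0.503 -0.18   0.02 ] max [ 0.601 -0.115  0.219] mid [ 0.552 -0.148  0.119]
b rim 251 med [ 0.557 -0.157  0.066] min [ 0.531 -0.18   0.055] max [ 0.601 -0.115  0.075] mid [ 0.566 -0.148  0.065]
b button 130 med [ 0.445 -0.286  0.021] min [ 0.426 -0.309  0.013] max [ 0.47  -0.266  0.025] mid [ 0.448 -0.287  0.019]
b switch 224 med [ 0.442 -0.289  0.015] min [ 0.422 -0.309  0.006] max [ 0.471 -0.255  0.025] mid [ 0.447 -0.282  0.016]
b pen 526 med [ 0.437 -0.028  0.086] min [ 0.407 -0.049  0.05 ] max [0.474 0.019 0.149] mid [ 0.441 -0.015  0.1  ]
b mug 289 med [0.502 0.188 0.077] min [0.458 0.14  0.05 ] max [0.535 0.214 0.095] mid [0.497 0.177 0.073]
```

```bash
cat >> h.py <<'E'
from scipy.optimize import least_squares
def fit(q,r,c0):
    # centre of circle radius r whose disc best contains surface points: robust edge fit by disc-containing
    h=cv2.convexHull(q.astype(np.float32)).reshape(-1,2)
    s=least_squares(lambda c:np.hypot(*(h-c).T)-r,c0,loss="soft_l1",f_scale=.002)
    return s.x.round(4),np.sqrt(np.mean(s.fun**2)).round(4),len(h)
def measure(f):
    P,I=cloud(f);Z=P[...,2];x,y=P[...,0],P[...,1]
    near=lambda c,r:np.hypot(x-c[0],y-c[1])<r
    g=lambda m:P[m][:,:2]
    print(f,"hub",fit(g(near((.637,.04),.022)&(Z>.226)&(Z<.24)),.015,(.637,.04)))
    print(f,"foot",fit(g(near((.637,.04),.08)&(Z>.012)&(Z<.019)),.07,(.637,.04)))
    m=near((.57,-.145),.06)&(Z>.058)&(Z<.07)&(I[...,0]>1.3*I[...,1])
    print(f,"rim",fit(g(m),.036,(.57,-.145)))
    m=near((.57,-.145),.05)&(Z>.085)&(Z<.15)&(I[...,1]>1.2*I[...,0])
    if m.any(): print(f,"column",np.median(g(m),0),P[m][:,2].max())
    print(f,"sw",fit(g(near((.45,-.283),.035)&(Z>.007)&(Z<.013)),.026,(.45,-.283)),fit(g(near((.45,-.283),.03)&(Z>.017)&(Z<.024)),.018,(.45,-.283)))
    m=near((.637,.04),.15)&~near((.637,.04),.03)&(Z>.215)&(Z<.226);q=g(m)
    if len(q)>10:
        c=q.mean(0);w=np.linalg.svd(q-c,full_matrices=False)[2][0];
        print(f,"arm",len(q),c,np.degrees(np.arctan2(*(w if w[0]<0 or w[1]<-.9 else -w)[::-1])))
    m=near((.637,.04),.26)&~near((.637,.04),.145)&(Z>.195)&(Z<.24);h=g(m)
    if len(h)>10: print(f,"head",fit(h,.045,np.median(h,0)))
E
python3 - <<'E'
from h import *
measure("a");measure("b")
E
```

```text
a hub (array([0.6382, 0.0421]), np.float64(0.0006), 20)
a foot (array([0.638 , 0.0417]), np.float64(0.0009), 41)
a rim (array([ 0.5699, -0.1424]), np.float64(0.0012), 22)
a column [ 0.57706436 -0.14868642] 0.14579837323091505
a sw (array([ 0.4501, -0.2807]), np.float64(0.0008), 21) (array([ 0.4504, -0.2812]), np.float64(0.0011), 18)
a arm 379 [ 0.57037833 -0.02010982] -138.4946888950983
a head (array([ 0.4898, -0.09  ]), np.float64(0.002), 25)
b hub (array([0.6359, 0.04  ]), np.float64(0.0011), 11)
b foot (array([0.6357, 0.0392]), np.float64(0.0019), 18)
b rim (array([ 0.5668, -0.1446]), np.float64(0.0016), 19)
b column [ 0.55535133 -0.15509138] 0.14308404299795396
b sw (array([ 0.447 , -0.2828]), np.float64(0.0013), 15) (array([ 0.4486, -0.2826]), np.float64(0.001), 13)
b arm 89 [ 0.56842606 -0.02163809] -138.85543407861667
b head (array([ 0.487 , -0.0926]), np.float64(0.0033), 24)
```

```bash
python3 -m jog '[[1,[0,0,0],0.1],[1,[0,0,0],0.15],[1,[0,0,0],0.16]]' 20
```

```text
time: 0.52
eef_pos: [0.2395, 0.5225, 0.4043]
tcp_rot: [[-0.664, 0.748, -0.0], [0.748, 0.664, -0.001], [-0.0, -0.001, -1.0]]
ft_force: [0.6, -0.0, -0.8]
gripper_width: 0.0321
grip_force: 0.0
```

Both cameras agree to about 3 mm:

| Item | Value |
|---|---|
| Hub | (0.637, 0.041) |
| Arm angle | -138.6° |
| Cactus | (0.568, -0.1435), bearing -110.5°, 197 mm from the post |
| Switch | (0.449, -0.282) |

The arm therefore has to turn about +28° counter-clockwise. I'm moving the shut fingertip to the near side of the arm.

```bash
python3 -m jog '[[1,[-30,-7,0],0],[1,[-50,-11,0],0],[1,[-50,-11,0],0],[1,[-50,-11,0],0],[1,[-50,-11,0],0],[1,[-50,-11,0],0],[1,[-50,-11,0],0],[1,[-50,-11,0],0]]' && python3 -m jog '[[1,[-50,-11,0],0],[1,[-50,-12,0],0],[1,[-50,-12,0],0],[1,[-35,-8,14],0],[1,[-15,-3,14],0],[1,[0,0,0],0]]'
```

```text
time: 1.52
eef_pos: [0.4312, 0.1821, 0.4046]
tcp_rot: [[-0.668, 0.744, 0.0], [0.744, 0.668, 0.0], [0.0, 0.0, -1.0]]
ft_force: [0.5, 1.0, -0.2]
gripper_width: 0.0
grip_force: 0.0
time: 2.28
eef_pos: [0.5296, 0.0038, 0.375]
tcp_rot: [[-0.666, 0.746, -0.004], [0.746, 0.666, 0.001], [0.003, -0.002, -1.0]]
ft_force: [0.2, 0.3, -0.1]
gripper_width: -0.0001
grip_force: 0.0
```

```bash
python3 -m jog '[[1,[-8,0,0],0],[1,[-6,0,0],0],[1,[-4,0,0],0],[1,[-2,0,0],0],[1,[-2,0,0],0],[1,[-2,0,0],0],[1,[-2,0,0],0]]'; python3 -m jog '[[1,[-3.2,-0.5,0],-0.03],[1,[-3.2,-0.5,0],-0.03],[1,[-3.2,-0.5,0],-0.03],[1,[-3.2,-0.5,0],-0.03],[1,[-3.2,-0.5,0],-0.03]]'; python3 - <<'E'
from h import *
shot("scene","c");measure("c")
E
```

```text
time: 3.15
eef_pos: [0.5472, -0.0151, 0.3767]
tcp_rot: [[-0.668, 0.745, -0.001], [0.745, 0.668, 0.001], [0.001, -0.0, -1.0]]
ft_force: [-1.2, 1.1, 2.0]
gripper_width: -0.0002
grip_force: 1.0
time: 3.78
eef_pos: [0.5571, -0.0284, 0.3767]
tcp_rot: [[-0.773, 0.635, -0.0], [0.635, 0.773, 0.0], [0.0, -0.0, -1.0]]
ft_force: [-1.6, 1.2, 1.3]
gripper_width: 0.0001
grip_force: 1.0
c hub (array([0.638 , 0.0418]), np.float64(0.0006), 21)
c foot (array([0.638 , 0.0415]), np.float64(0.0008), 39)
c rim (array([ 0.5696, -0.1425]), np.float64(0.0012), 21)
c column [ 0.57714975 -0.14871649] 0.14571087967723273
c sw (array([ 0.45  , -0.2812]), np.float64(0.0011), 25) (array([ 0.4504, -0.2808]), np.float64(0.0006), 17)
c arm 419 [ 0.57983695 -0.0308156 ] -129.81744537819566
c head (array([ 0.513 , -0.1124]), np.float64(0.0023), 33)
```

Contact is at about 2 N and the arm is turning as expected, now near -129.5°. I'll keep pushing.

```bash
python3 -m jog '[[1,[-3.2,-0.5,0],-0.03],[1,[-3.2,-0.5,0],-0.03],[1,[-3.2,-0.5,0],-0.03],[1,[-3.2,-0.5,0],-0.03],[1,[-3.2,-0.5,0],-0.03],[1,[-3.2,-0.5,0],-0.03],[1,[-3.2,-0.5,0],-0.03],[1,[-3.2,-0.5,0],-0.03]]'; python3 -m jog '[[1,[-1.6,0,0],-0.015],[1,[0,0,0],0]]'; python3 - <<'E'
from h import *
shot("scene","d");measure("d");shot("side","e");measure("e")
E
```

```text
time: 4.82
eef_pos: [0.5763, -0.0458, 0.3766]
tcp_rot: [[-0.901, 0.433, -0.0], [0.433, 0.901, 0.0], [0.0, 0.0, -1.0]]
ft_force: [-1.0, 3.2, 0.8]
gripper_width: 0.0
grip_force: 1.0
time: 5.08
eef_pos: [0.5778, -0.0467, 0.3767]
tcp_rot: [[-0.907, 0.421, 0.0], [0.421, 0.907, -0.001], [-0.001, -0.0, -1.0]]
ft_force: [-0.2, 0.3, 0.1]
gripper_width: 0.0
grip_force: 0.4
d hub (array([0.6381, 0.0415]), np.float64(0.0006), 19)
d foot (array([0.6381, 0.0416]), np.float64(0.0008), 39)
d rim (array([ 0.5695, -0.1429]), np.float64(0.0009), 20)
d column [ 0.5777934  -0.14885931] 0.14559637861720742
d sw (array([ 0.4501, -0.2811]), np.float64(0.0006), 27) (array([ 0.4501, -0.2822]), np.float64(0.0019), 16)
d arm 442 [ 0.59974232 -0.04335167] -115.3690536133993
d head (array([ 0.5569, -0.1393]), np.float64(0.0024), 35)Traceback (most recent call last):
  File "<stdin>", line 2, in <module>
  File "h.py", line 25, in measure
    print(f,"hub",fit(g(near((.637,.04),.022)&(Z>.226)&(Z<.24)),.015,(.637,.04)))
                  ~~~^^^^^^^^^^^^^^^^^^^^^^^^^^^^^^^^^^^^^^^^^^^^^^^^^^^^^^^^^^^
  File "h.py", line 18, in fit
    h=cv2.convexHull(q.astype(np.float32)).reshape(-1,2)
      ^^^^^^^^^^^^^^^^^^^^^^^^^^^^^^^^^^^^^^^^^^^^
AttributeError: 'NoneType' object has no attribute 'reshape'
```

View pics/d.png

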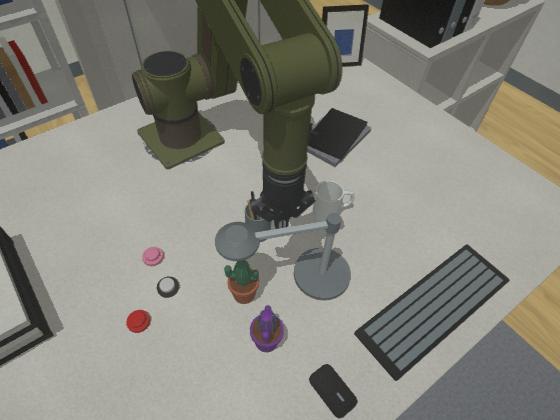

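The picture shows the head at (237,240) and the cactus at (243,282). The head is still about 13 mm (roughly 3.9°) short.

```bash
python3 -m jog '[[1,[-2,-0.3,0],-0.02],[1,[-2,-0.3,0],-0.02],[1,[-2,-0.3,0],-0.015],[1,[-1,0,0],-0.01],[1,[0,0,0],0]]'; python3 - <<'E'
from h import *
shot("scene","g");measure("g")
P,I=cloud("g")
E
```

```text
time: 5.8
eef_pos: [0.5837, -0.0502, 0.3767]
tcp_rot: [[-0.932, 0.361, 0.0], [0.361, 0.932, -0.0], [-0.0, -0.0, -1.0]]
ft_force: [-1.1, -0.7, -0.2]
gripper_width: -0.0002
grip_force: 0.6
g hub (array([0.6384, 0.0418]), np.float64(0.0004), 18)
g foot (array([0.6381, 0.0415]), np.float64(0.0009), 37)
g rim (array([ 0.5695, -0.1428]), np.float64(0.001), 23)
g column [ 0.58001463 -0.15144362] 0.14198233243936187
g sw (array([ 0.4503, -0.2807]), np.float64(0.0008), 23) (array([ 0.4503, -0.2808]), np.float64(0.0008), 17)
g arm 440 [ 0.60510753 -0.04621775] -111.86530610688102
g head (array([ 0.5679, -0.1441]), np.float64(0.0026), 30)
```

```bash
python3 -m jog '[[1,[2,0,0],0],[1,[8,0,0],0],[1,[20,0,0],0],[1,[25,0,-10],0],[1,[10,0,-40],0],[1,[0,0,-50],0],[1,[0,0,-20],0],[1,[0,0,0],0]]'; python3 - <<'E'
from h import *
shot("scene","i");measure("i");
shot("wrist","w")
E
```

```text
time: 6.85
eef_pos: [0.523, -0.0263, 0.4988]
tcp_rot: [[-0.932, 0.361, 0.005], [0.361, 0.932, -0.001], [-0.005, 0.001, -1.0]]
ft_force: [0.3, -0.3, 1.1]
gripper_width: 0.0001
grip_force: 0.0
i hub (array([0.6382, 0.0418]), np.float64(0.0006), 19)
i foot (array([0.6384, 0.0416]), np.float64(0.0008), 41)
i rim (array([ 0.5697, -0.1427]), np.float64(0.0014), 21)
i column [ 0.58008213 -0.15150688] 0.14258964879078984
i sw (array([ 0.4501, -0.281 ]), np.float64(0.0007), 22) (array([ 0.4504, -0.2809]), np.float64(0.0007), 17)
i arm 403 [ 0.60646886 -0.0458626 ] -110.65986739799523
i head (array([ 0.5679, -0.1443]), np.float64(0.0022), 36)
```

View pics/w.png

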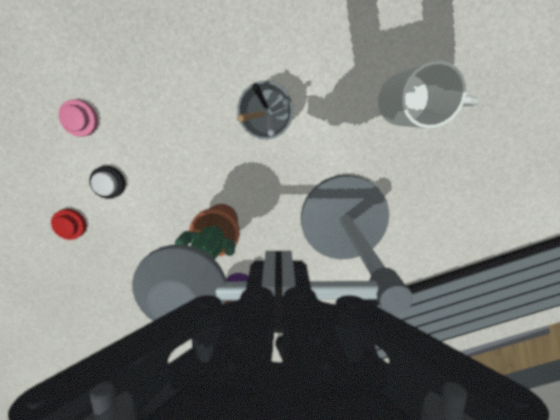

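The arm stayed put: the head centre is at (0.568, -0.144), within about 2 mm of the cactus. In the wrist view the head is at (180,285), partly hidden by the fingers, the pot is at (215,230) and the black switch with its white button is at (107,182). The parallax there makes sense for the heights involved. Next is the switch.

```bash
python3 -m jog '[[1,[-4,-30,0],0],[1,[-4,-50,0],0],[1,[-4,-55,0],0],[1,[-4,-55,0],0],[1,[-4,-45,0],0],[1,[-3.6,-29.4,20],0],[1,[0,0,40],0],[1,[0,0,50],0]]'; python3 -m jog '[[1,[0,0,50],0],[1,[0,0,50],0],[1,[0,0,40],0],[1,[0,0,26],0],[1,[0,0,8],0],[1,[0,0,0],0]]';  python3 - <<'E'
from h import *
shot("side","j"); c=cv2.imread("pics/j.png")[230:380,230:430]; cv2.imwrite("pics/jc.png",cv2.resize(c,None,fx=3,fy=3,interpolation=2))
E
```

```text
time: 7.95
eef_pos: [0.4489, -0.2821, 0.3845]
tcp_rot: [[-0.932, 0.363, -0.0], [0.363, 0.932, 0.0], [0.0, 0.0, -1.0]]
ft_force: [0.2, -1.0, -1.0]
gripper_width: 0.0
grip_force: 0.0
time: 8.7
eef_pos: [0.4491, -0.2813, 0.2118]
tcp_rot: [[-0.932, 0.361, -0.002], [0.361, 0.932, 0.001], [0.002, 0.001, -1.0]]
ft_force: [0.5, -0.3, 0.7]
gripper_width: -0.0001
grip_force: 0.0
```

View pics/jc.png

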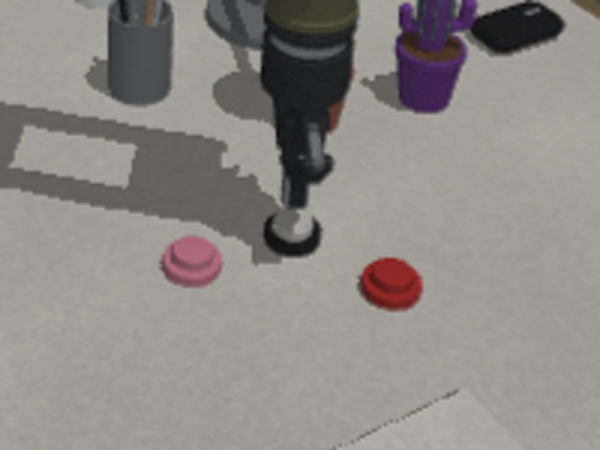

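The crop shows the shut fingertips at (295,205), over the white button of the black switch. I'm pressing down in small steps.

```bash
python3 -m jog '[[1,[0,0,8],0],[1,[0,0,6],0],[1,[0,0,4],0],[1,[0,0,2],0],[1,[0,0,2],0],[1,[0,0,1],0],[1,[0,0,1],0],[1,[0,0,0],0]]'; python3 -m jog '[[1,[0,0,1],0],[1,[0,0,1],0],[1,[0,0,0],0]]'
```

```text
time: 9.75
eef_pos: [0.4494, -0.2816, 0.1894]
tcp_rot: [[-0.932, 0.361, 0.0], [0.361, 0.932, -0.0], [-0.0, -0.0, -1.0]]
ft_force: [-1.2, 0.3, 7.7]
gripper_width: -0.0002
grip_force: 4.0
time: 10.12
eef_pos: [0.4494, -0.2815, 0.1891]
tcp_rot: [[-0.932, 0.361, 0.001], [0.361, 0.932, -0.001], [-0.001, -0.0, -1.0]]
ft_force: [-4.6, 3.4, 22.5]
gripper_width: 0.0002
grip_force: 11.4
```

```bash
python3 - <<'E'
from h import *
shot("scene","k")
for f in "ik":
    P,I=cloud(f);m=(np.hypot(P[...,0]-.45,P[...,1]+.281)<.018)&(P[...,2]<.035);w=m&(I.min(-1)>130)
    r=(np.hypot(P[...,0]-.45,P[...,1]+.281)<.026)&(P[...,2]<.035)&(I.max(-1)<70)&(P[...,2]>.004)
    print(f,w.sum(),np.percentile(P[w][:,2],[10,50,90]) if w.any() else "", r.sum(),np.percentile(P[r][:,2],[50,90]))
a=np.hstack([cv2.resize(cv2.imread(f"pics/{f}.png")[255:315,140:200],None,fx=6,fy=6,interpolation=2) for f in "ik"]);cv2.imwrite("pics/kk.png",a)
E
```

```text
i 148 [0.02015406 0.02226062 0.02429326] 135 [0.01201412 0.01427813]
k 44 [0.01449278 0.01624516 0.01797176] 159 [0.01213198 0.01563603]
```

View pics/kk.png

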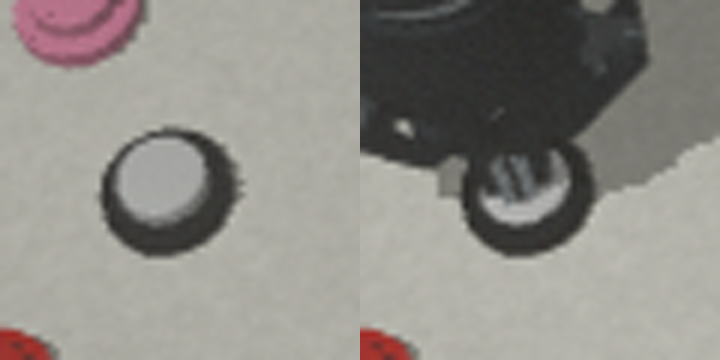

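The button has gone down 6 mm, from 22.3 to 16.2 mm, and is nearly flush with the housing in the right-hand crop, so it's fully pressed. I'm letting go and retreating.

```bash
python3 -m jog '[[1,[0,0,-4],0],[1,[0,0,-6],0],[1,[0,0,-15],0],[1,[0,0,-40],0],[1,[0,0,-50],0],[1,[0,0,-40],0],[1,[0,0,-15],0],[1,[0,0,0],0]]';  python3 - <<'E'
from h import *
shot("scene","l");measure("l")
P,I=cloud("l");m=(np.hypot(P[...,0]-.45,P[...,1]+.281)<.018)&(P[...,2]<.035)&(I.min(-1)>130);print(np.median(P[m][:,2]))
E
```

```text
time: 11.18
eef_pos: [0.4495, -0.2816, 0.3576]
tcp_rot: [[-0.932, 0.361, 0.002], [0.361, 0.932, -0.001], [-0.002, -0.001, -1.0]]
ft_force: [0.8, 0.0, 0.2]
gripper_width: 0.0004
grip_force: 0.0
l hub (array([0.6382, 0.0419]), np.float64(0.0006), 21)
l foot (array([0.6383, 0.0417]), np.float64(0.0008), 40)
l rim (array([ 0.5698, -0.1422]), np.float64(0.0011), 23)
l column [ 0.58010232 -0.15186301] 0.14304922200997694
l sw (array([ 0.4507, -0.2807]), np.float64(0.001), 22) (array([ 0.4504, -0.281 ]), np.float64(0.0008), 21)
l arm 403 [ 0.6065582  -0.04553938] -110.83997625041225
l head (array([ 0.568 , -0.1445]), np.float64(0.0021), 25)
0.022057230157173535
```

View pics/l.png

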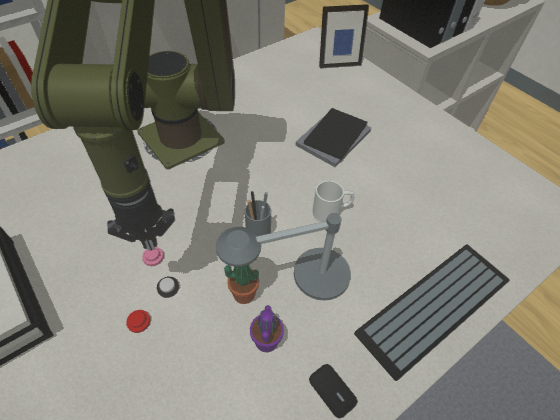

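The head at (238,246) is still over the cactus at (243,288), the button is back up, the other things haven't moved, and the robot is clear of everything.

```bash
python3 -c "
from bench import manip
print(manip.job_done())"
```

```text
the job is handed in; nothing more can be done
None
```

The job is handed in: the lamp head is within about 3 mm of straight above the cactus and stayed there, the black switch was pressed its full 6 mm and came back up, nothing else appears to have moved, and the robot finished clear at about 11 s.

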